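# Shear the top mallet face off the stack and seat it under the jig's spring clip

### The arm

A 6-joint arm with a two-finger parallel gripper is mounted at the origin on the work surface. World frame = base frame: x ahead of the robot, y to its left, z up, the work surface at z = 0. Lengths are in mm, angles in rad, forces in N, time in s.
With the tool pointing down it reaches from about 350 to 875 mm from the base axis. Payload 4.2 kg.
Tool frame: the origin (TCP) lies between the finger pads; the fingertips stand 11 mm ahead of it and the grasp point (between the pads) lies 8 mm behind it; z points along the fingers, y is the direction in which the jaws open and shut (so a half turn about z gives the same grasp; the last joint's range is limited). The gripper opens to 85 mm and grips with 20 to 120 N. Pads are 22 mm wide; open, the fingers measure 114 mm over their backs; the gripper's body (76 mm by 85 mm) begins 54 mm behind the grasp point. The pads swing forward as they close: fully open they stand 13 mm farther back than shut.
Start: joints at [1.567, 0.385, 0.008, 0, -1.194, -0.259], TCP at [162.334, 603.529, 242.312] pointing down, gripper open.
Joint ranges: [-3.14, 3.14], [-1.21, 2.06], [-1.07, 1.41], [-3.16, 2.05], [-2.99, -0.16], [-3.1, 3.1]. Speed limits (rad/s): [2.79, 2.79, 3.14, 3.14, 3.14, 3.14].

### API

Orientations are given as a unit quaternion [x, y, z, w].
In Python, from bench import * gives the robot as it stands.
- The arm moves only by the tool servo_tool, never from a script. Its argument "rows" is a list of rows, each a list of 7 numbers: the opening, from 0 (shut) to 1 (fully open), then the shift along the tool's x, y, z in cm, then the turn, a rotation vector about the tool's x, y, z in degrees. A call has 1 to 12 rows; each row shifts and turns the commanded pose from where the row before left it, along the tool's axes as they then stand; what a row does not reach is not made up. A row lasts 1/10 s, in which the tool goes at most 50 mm and 8.59 degrees, less where a joint would pass 70% of its speed; a pose out of reach is approached as far as the arm can. A call is refused whole if a number of a shift passes 5 or a number of a turn 8.59, either way. A call with a gripper value outside its range is refused whole. The fingers move at their own pace and stop on an object; the grip force is fixed at half the most. Time passes only in rows, so rows that do not move let the fingers close. It gives the time, the measured TCP pose, the force and the opening at its end, in the units of the state.
- read_state(): the state, without advancing time (a new reading comes with each control period).
- get_image(name): name is "side" or "top" or "wrist"; returns a dict with "image" (400x640x3 uint8, red, green, blue), "mtx" (3x3 intrinsics, pixels), "k1" (the pictures are not rectified: a ray, as slopes to the right and down, at radius r is drawn at 1 + k1 r^2 times it, then the intrinsics apply), "extrinsics" (4x4, takes a point from camera to world coordinates). Camera axes: x right, y up, looking along -z (the intrinsics and any distortion apply to the point x, -y, -z); pixel columns grow to the right and rows downward; lengths in mm; the calibration is good to about 2 mm. A picture is of the moment at which its call begins. There is no depth.
- job_done(): hands the job in, once; it reports no verdict.
The state is a dict: "clock": time; "joints": joint angles; "joint_vel": joint speeds; "joint_efforts": joint torques, N m; "position": TCP position; "ee_rot": TCP orientation; "contact_force": force on the tool from outside, world axes, zero at the start; "wrist_torque": the same for the moment, N m; "gripper_width": finger opening in mm.
Only numpy, scipy, OpenCV 4.12 (cv2) and the standard library are available. Lean on these libraries where they do the work, as an engineer would, in place of code of your own. Each camera call takes 0.05 s, during which the arm holds its last target. There are 200 camera calls.

### The job

Slide the top mallet face sideways off the stack and along the jig's bed, in under the chrome spring clip, without lifting it and without shifting the faces below it. Press it home so that its edge sits flush along the brass bar, and keep it snug there for about a second, without ramming the bar. Leave the face centred under the clip with everything else on the cart where it was.

Things in the scene. Friction and masses are not known exactly. Their poses are not given: they have to be found in the camera images.
- face_c (a point): the top face of the stack, the one to move: black rubber square mallet face with a thin tan backing, 60 x 60 x 10 mm, about 50 g; point at its centre (half-way up), z up, edges along its x and y. At the start its underside is at z = 36 mm and its top at 46 mm; lying on the jig's bed its centre is at z = 39 mm
- face_low3_c (a point): second face from the top of the stack, same make and size, top at z = 36 mm; must stay
- face_low2_c (a point): third face from the top, same make and size, top at z = 26 mm; must stay
- face_low1_c (a point): bottom face of the stack, same make and size, lying on the jig's 6 mm base board; must stay
- jig: fixed hardboard jig, 130 mm wide (its x), 290 mm long (its y); origin at the centre of its underside on the cart top. Its y axis runs from the stack to the brass bar, the way the face must travel. The stack stands loose on its low end, about 90 mm back from the origin (-y), turned up to 5 degrees from the jig; the raised bed fills the rest
- bed_edge (a point): middle of the near edge of the jig's flat raised bed, where the face comes on; top at z = 34 mm, 2 mm below the top face's underside; the gap from the stack to this edge is 2 to 13 mm. The bed runs on 197 mm along the jig's y, 130 mm wide, with no side guides
- clip: chrome spring leaf, 18 mm wide, on the jig's centre line; origin at its root, 118 mm along the jig's y. It reaches back over the bar to its round nose and ends in an upturned lip (lip end 29 mm along the jig's y, 17 mm above the bed). A face slid along the bed lifts the leaf 3 mm and is pinned with about 4 N; sliding under it takes about 3 to 10 N
- clip_nose (a point): lowest point of the clip's nose when nothing is under it: 7 mm above the bed, at y = 50 mm in the jig's frame (the mark itself is fixed to the jig)
- bar: brass alignment bar, fixed across the bed as the stop: 120 mm long (its x), 12 mm wide (its y), 10 mm high; origin at the centre of its underside, axes parallel to the jig's. A face that is home has its centre 36 mm short of this origin. Two thumb nuts, 50 mm either side of the middle, rise 12 mm above it. Rigid, but over 18 N of push would shift its setting
- bar_front (a point): middle of the bar's side that looks to the stack, 5 mm above the bed; where the face's leading edge must bear
- blank: bystander: yellow plastic mallet-head blank, block 60 x 230 x 60 mm high, origin under its centre
- wedge1: bystander: ash handle wedge, 80 x 24 x 20 mm, beside the jig on its far side, origin under its centre
- wedge2: bystander: ash handle wedge, 80 x 24 x 20 mm, beside the jig on the robot's side, origin under its centre
- square: bystander: try square with a 90 mm wooden stock 18 mm high and a 130 mm steel blade, origin under the stock's centre
- sander: bystander: cork sanding block 65 x 105 x 35 mm, origin under its centre
- glue: bystander: white glue bottle, 56 mm across, 130 mm high, origin under its centre
- brush: bystander: glue brush lying on the cart, under 25 mm high
Not all that is in view belongs to the job. Leave any purple or red look-alike of the part that bears face_c alone.

How it is judged:
By the outcome, as a careful person would: the job done as asked, in the order asked, and still so for the second after the job is handed in, with the robot touching nothing.
It also fails if it takes over 58 s, if anything falls off the work surface, if the arm or the gripper's body presses on something with over 40 N, if the wrist force passes 120 N, or if a joint passes its speed limit or range.

## Working session

There is one attempt and no reset: what is moved stays moved. The work goes in short steps, Python scripts to look and compute and a tool call to move; the robot and the scene stay as the last step left them, time stands still between calls to the robot, and variables do not carry over. Pictures are saved under pics/ and viewed, about 8 in all and at most 12, crops included, and the job is handed in when it is done.

Besides the shell and the picture viewer there is one more tool, called after "Call:" by a JSON object that holds its "name" and its "arguments", one argument or row to a line. servo_tool: Moves the arm, as the interface text tells. Its arguments: {"type":"object","properties":{"rows":{"type":"array","items":{"type":"array","items":{"type":"number"}}}},"required":["rows"]}

```bash
mkdir -p pics; ls
cat > h.py <<'E'
from bench import *
import numpy as np, cv2
def snap(n,f):
    d=get_image(n); cv2.imwrite('pics/'+f+'.png',d['image'][:,:,::-1]); np.savez('pics/'+f+'.npz',**{k:np.array(v) for k,v in d.items()}); return d
def ld(f): return dict(np.load('pics/'+f+'.npz'))
def pix2w(d,uv,z):
    K=np.array(d['mtx']);T=np.array(d['extrinsics']);k=float(d['k1'])
    uv=np.atleast_2d(np.array(uv,float)); p=cv2.undistortPoints(uv[:,None],K,np.array([k,0,0,0,0.]))[:,0]
    r=np.c_[p[:,0],-p[:,1],-np.ones(len(p))]@T[:3,:3].T; o=T[:3,3]
    return o+r*((z-o[2])/r[:,2])[:,None]
def w2pix(d,P):
    K=np.array(d['mtx']);T=np.array(d['extrinsics']);k=float(d['k1'])
    c=(np.atleast_2d(P)-T[:3,3])@T[:3,:3]; s=np.c_[c[:,0],-c[:,1]]/-c[:,2:]
    s=s*(1+k*(s**2).sum(1))[:,None]; return s*[K[0,0],K[1,1]]+[K[0,2],K[1,2]]
E
python3 - <<'E'
from h import *
for n in('top','side','wrist'):
    d=snap(n,n+'0'); print(n,np.round(d['mtx'],1).tolist(),d['k1'],np.round(d['extrinsics'],3).tolist())
s=read_state(); print(s)
E
```

```text
pics
top [[508.6, 0.0, 322.5], [0.0, 508.6, 201.1], [0.0, 0.0, 1.0]] 0.01953636085401472 [[0.022, 0.996, -0.082, 433.296], [-1.0, 0.022, -0.005, -19.65], [-0.003, 0.082, 0.997, 1478.166], [0.0, 0.0, 0.0, 1.0]]
side [[432.5, 0.0, 317.5], [0.0, 432.5, 196.6], [0.0, 0.0, 1.0]] 0.03591603618201794 [[-0.96, 0.187, -0.209, 303.082], [-0.28, -0.6, 0.749, 841.728], [0.014, 0.778, 0.628, 800.015], [0.0, 0.0, 0.0, 1.0]]
wrist [[289.5, 0.0, 323.5], [0.0, 289.5, 194.3], [0.0, 0.0, 1.0]] 0.01583322596459334 [[-0.261, 0.915, 0.307, 241.928], [-0.965, -0.248, -0.08, 583.109], [0.002, -0.317, 0.948, 372.11], [0.0, 0.0, 0.0, 1.0]]
{'clock': 0.15, 'joints': array([ 1.56665559e+00,  3.85369290e-01,  6.92458856e-03, -3.02391348e-04,
       -1.19400177e+00, -2.58595469e-01]), 'joint_vel': array([-0.00062717, -0.00392637,  0.00146099,  0.00082906,  0.00032168,
       -0.0007898 ]), 'joint_efforts': array([ 2.65444069e-04, -3.92676938e+01,  1.88582307e+01,  4.18854386e+00,
       -3.40661303e-03, -3.14471521e-06]), 'position': array([162.21821997, 603.14280937, 241.48071353]), 'ee_rot': array([ 9.91375962e-01, -1.31045802e-01, -3.47184707e-05,  8.36236022e-04]), 'contact_force': array([ 0.43431138, -0.90203023, -0.35726406]), 'wrist_torque': array([-0.00398863,  0.02856484,  0.02171204]), 'gripper_width': 85.52820333304435}
```

View pics/top0.png

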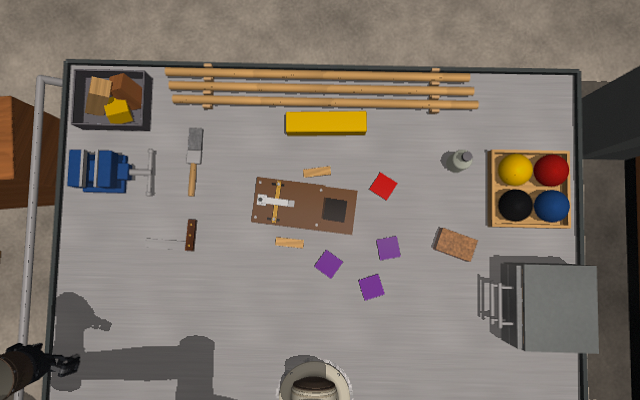

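View pics/side0.png

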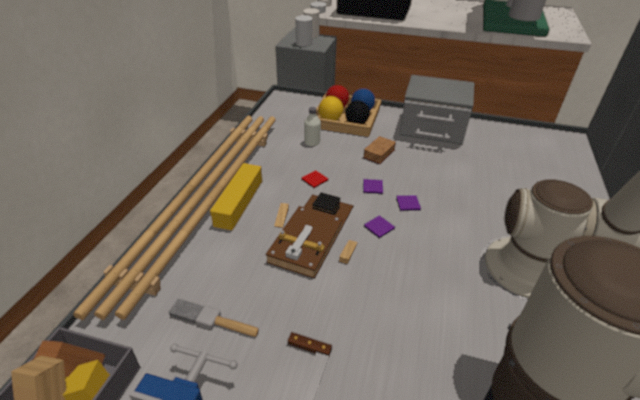

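Top view: the black stack is at (335,209) on the brown jig, with the brass bar at (278,201) and the clip at about (275,201). Things that could be mistaken for it: red square (383,186), purple squares (328,263), (388,248), (371,287), black ball (515,205). I choose (335,209), the only black square on the jig. The side view agrees, with the stack at (327,203). Next is a close crop.

Run:
```python
from h import *
d=ld('top0');im=d['image'][165:250,240:370,::-1]
cv2.imwrite('pics/crop1.png',cv2.resize(im,None,fx=6,fy=6,interpolation=cv2.INTER_CUBIC))
print(pix2w(d,[335,209],46),pix2w(d,[278,201],44))
```

```text
[[528.98403288 -48.50339495  46.        ]] [[548.24303234 113.16065492  44.        ]]
```

View pics/crop1.png

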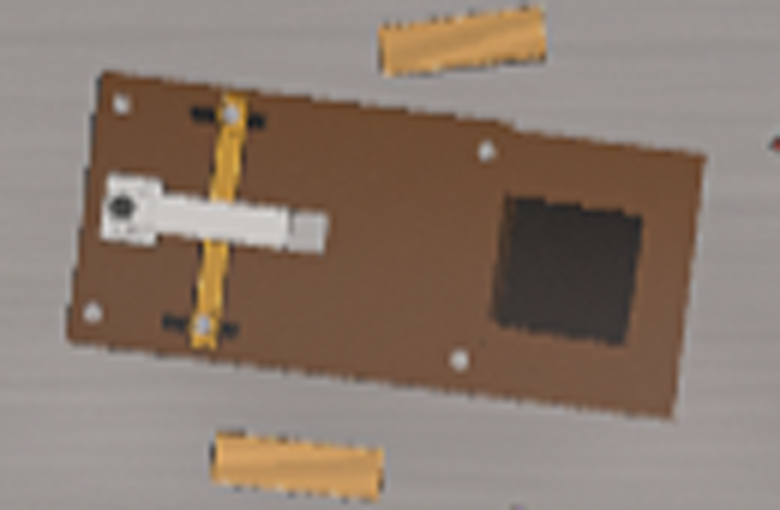

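The crop confirms it: black stack centred at crop (570,268), clip lip at (310,232), bar from (232,100) to (203,345), with the bed's far corners at (102,70) and (68,343).

Run:
```python
from h import *
d=ld('top0')
f=lambda p,z:pix2w(d,np.array(p)/6.+[240-.42,165-.42],z)
A=f([[102,71],[68,343]],34);B=f([[706,154],[673,418]],6)
print(A.round(1),B.round(1))
far=A.mean(0);near=B.mean(0);v=(far-near)[:2];print('len',np.hypot(*v),'hd',np.degrees(np.arctan2(v[1],v[0])), 'w',np.linalg.norm(A[0]-A[1]),np.linalg.norm(B[0]-B[1]))
print('centre',(far+near)/2)
S=f([[508,197],[642,213],[625,345],[497,322]],46);print('stack',S.round(1),S.mean(0))
bar=f([[234,97],[203,347]],44);print('bar',bar.round(1),bar.mean(0)); print('lip',f([[310,232]],51))
u=v/np.hypot(*v);c=((far+near)/2)[:2]
for n,p in(('stack',S.mean(0)),('bar',bar.mean(0)),('lip',f([[328,232]],51)[0])):
    q=p[:2]-c;print(n,'jig x',q@[u[1],-u[0]],'y',q@u)
```

```text
[[618.2 177.4  34. ]
 [488.3 189.2  34. ]] [[ 587.7 -112.9    6. ]
 [ 459.7  -99.1    6. ]]
len 290.83016754926325 hd 84.16949682816559 w 130.5053490124525 128.78780963718762
centre [538.47706559  38.65578318  20.        ]
stack [[561.1 -17.4  46. ]
 [555.  -80.7  46. ]
 [492.6 -73.9  46. ]
 [502.1 -13.6  46. ]] [527.70519572 -46.39805038  46.        ]
bar [[605.9 113.2  44. ]
 [487.4 124.3  44. ]] [546.6715643 118.7558821  44.       ]
lip [[542.15995675  75.04731467  51.        ]]
stack jig x -2.0758709957436494 y -85.70810080479711
bar jig x 0.015062961813544717 y 80.51816831352568
lip jig x 1.0095728244137918 y 28.197151570475285
```

Call:
{"name": "servo_tool", "arguments": {
  "rows": [
    [1, 3.4, 3.5, 0, 0, 0, 0],
    [1, 3.4, 3.5, 0, 0, 0, 0],
    [1, 3.4, 3.5, 0, 0, 0, 0],
    [1, 3.4, 3.5, 0, 0, 0, 0],
    [1, 3.4, 3.5, 0, 0, 0, 0],
    [1, 3.4, 3.5, 0, 0, 0, 0],
    [1, 3.4, 3.5, 0, 0, 0, 0],
    [1, 3.4, 3.5, 0, 0, 0, 0],
    [1, 3.4, 3.5, 0, 0, 0, 0],
    [1, 3.4, 3.5, 0, 0, 0, 0],
    [1, 3.4, 3.5, 0, 0, 0, 0],
    [1, 3.4, 3.5, 0, 0, 0, 0]
  ]
}}

```text
clock: 1.35
position: [447.7, 90.1, 242.5]
ee_rot: [0.991, -0.131, 0.0, -0.0]
contact_force: [0.8, 0.6, 0.2]
gripper_width: 85.4
```

Call:
{"name": "servo_tool", "arguments": {
  "rows": [
    [1, 0, 0, 0, 0, 0, 8.5],
    [1, 0, 0, 0, 0, 0, 8.5],
    [1, 0, 0, 0, 0, 0, 8.5],
    [1, 0, 0, 0, 0, 0, 8.5],
    [1, 0, 0, 0, 0, 0, 8.5],
    [1, 0, 0, 0, 0, 0, 8.5],
    [1, 0, 0, 0, 0, 0, 8.5],
    [1, 0, 0, 0, 0, 0, 8.5],
    [1, 0, 0, 0, 0, 0, 8.5],
    [1, 0, 0, 0, 0, 0, 5.5]
  ]
}}

```text
clock: 2.35
position: [447.0, 91.9, 242.1]
ee_rot: [-0.66, 0.751, 0.0, -0.0]
contact_force: [0.0, -0.4, 0.4]
gripper_width: 85.6
```

Call:
{"name": "servo_tool", "arguments": {
  "rows": [
    [1, 2.8, -2.4, 1, 0, 0, 0],
    [1, 2.8, -2.4, 1, 0, 0, 0],
    [1, 2.8, -2.4, 1, 0, 0, 0],
    [1, 2.6, -2.4, 1, 0, 0, 0],
    [1, 0, 0, 0, 0, 0, -1.5],
    [1, 0, 0, 0, 0, 0, 0]
  ]
}}

```text
clock: 2.95
position: [528.7, -29.7, 201.5]
ee_rot: [-0.671, 0.741, 0.001, -0.001]
contact_force: [-0.2, -0.7, 0.4]
gripper_width: 85.5
```

Run:
```python
from h import *
d=snap('wrist','w1'); s=read_state();print(s['position'],s['ee_rot'],s['contact_force'])
im=cv2.resize(d['image'][:,:,::-1],(800,500),interpolation=cv2.INTER_CUBIC);cv2.imwrite('pics/w1b.png',im)
```

```text
[528.67300934 -29.04187055 202.05677089] [-6.71724554e-01  7.40800899e-01  2.53957270e-04 -2.94555392e-04] [ 0.00706413 -0.11657848 -0.74589816]
```

View pics/w1b.png

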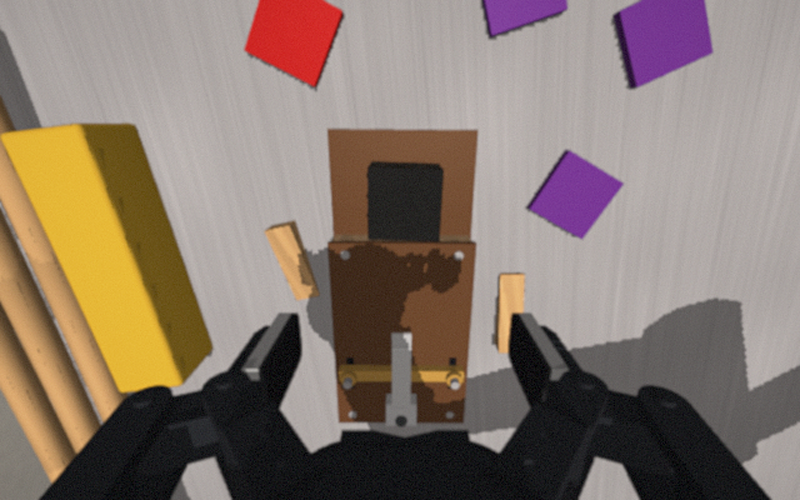

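The wrist view shows the stack at (405,200), the bed edge at y≈241, the bar at (402,375) and the clip lip end at (401,335). I'll crop in on the stack to get its corners and yaw.

Run:
```python
from h import *
d=ld('w1');print(d['extrinsics'].round(2).tolist())
im=d['image'][95:205,255:390,::-1]
cv2.imwrite('pics/w1c.png',cv2.resize(im,None,fx=5.9,fy=5.4,interpolation=cv2.INTER_CUBIC) if 0 else cv2.resize(np.clip(im.astype(float)*1.5,0,255).astype(np.uint8),None,fx=5,fy=5,interpolation=cv2.INTER_CUBIC))
```

```text
[[-1.0, -0.09, -0.03, 521.71], [0.1, -0.94, -0.32, -109.93], [0.0, -0.32, 0.95, 332.28], [0.0, 0.0, 0.0, 1.0]]
```

View pics/w1c.png

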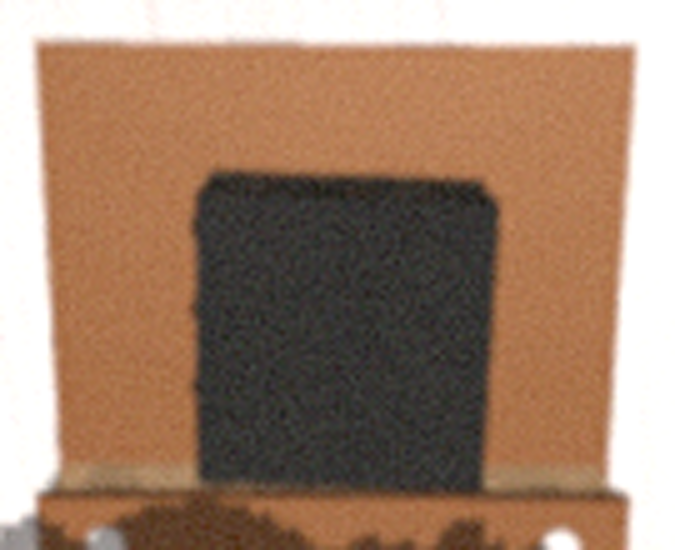

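Run:
```python
from h import *
d=ld('w1');g=lambda p,z:pix2w(d,np.array(p)/5.+[255-.4,95-.4],z)
S=g([[199,190],[496,205],[485,491],[201,484]],46);E=g([[40,495],[630,492]],34);N=g([[37,42],[637,44]],6)
# coordinates scale w1b 1.25
h=lambda p,z:pix2w(d,(np.array(p)+.5)/1.25-.5,z)
F=h([[340,422],[464,422]],34);L=h([[401,333]],51)
for n,q in zip('SENFL',(S,E,N,F,L)):print(n,q.round(1).tolist(),q.mean(0).round(1), [round(float(np.linalg.norm(q[i]-q[(i+1)%len(q)])),1) for i in range(len(q))])
ang=[np.degrees(np.arctan2(*(b-a)[:2][::-1])) for a,b in((S[0],S[1]),(S[3],S[2]),(S[0],S[3]),(S[1],S[2]),(E[0],E[1]),(N[0],N[1]))];print(np.round(ang,1))
v=(F.mean(0)-N.mean(0))[:2];print('hd',np.degrees(np.arctan2(v[1],v[0])),np.hypot(*v),(F.mean(0)+N.mean(0))/2)
```

```text
S [[552.6, -80.5, 46.0], [495.3, -71.9, 46.0], [501.4, -13.5, 46.0], [560.0, -20.9, 46.0]] [527.3 -46.7  46. ] [57.9, 58.7, 59.1, 60.1]
E [[596.7, -18.2, 34.0], [469.3, -6.1, 34.0]] [533.  -12.1  34. ] [127.9, 127.9]
N [[587.3, -110.8, 6.0], [459.2, -97.6, 6.0]] [ 523.3 -104.2    6. ] [128.8, 128.8]
F [[616.9, 176.9, 34.0], [489.1, 189.9, 34.0]] [553.  183.4  34. ] [128.4, 128.4]
L [[542.0, 67.5, 51.0]] [542.   67.5  51. ] [0.0]
[171.5 172.8  82.9  84.  174.6 174.1]
hd 84.10281372317611 289.08998269304743 [538.13663673  39.6091876   20.        ]
```

Call:
{"name": "servo_tool", "arguments": {
  "rows": [
    [0.83, 0.8, 0, 3.5, 0, 0, 0.8],
    [0.83, 0.8, 0, 3.5, 0, 0, 0.8],
    [0.83, 0.1, -0.1, 3.5, 0, 0, 0],
    [0.83, 0, 0, 2.0, 0, 0, 0],
    [0.83, 0, 0, 0, 0, 0, 0],
    [0.83, 0, 0, 0, 0, 0, 0]
  ]
}}

```text
clock: 3.6
position: [528.7, -45.2, 78.3]
ee_rot: [-0.662, 0.749, -0.0, 0.0]
contact_force: [-0.4, -0.7, 0.0]
gripper_width: 70.9
```

Run:
```python
from h import *
d=snap('wrist','w2'); s=read_state();print(s['position'],s['ee_rot'],s['contact_force'],s['gripper_width'])
im=d['image'][60:360,120:520,::-1];im=np.clip(im.astype(float)*1.6,0,255).astype(np.uint8)
cv2.imwrite('pics/w2b.png',cv2.resize(im,None,fx=2,fy=2,interpolation=cv2.INTER_CUBIC))
```

```text
[529.24296762 -45.20042844  78.96189962] [-0.66218672  0.74933737 -0.00090159  0.00120071] [-0.04666253  0.52536121  0.59924375] 70.66836099930521
```

View pics/w2b.png

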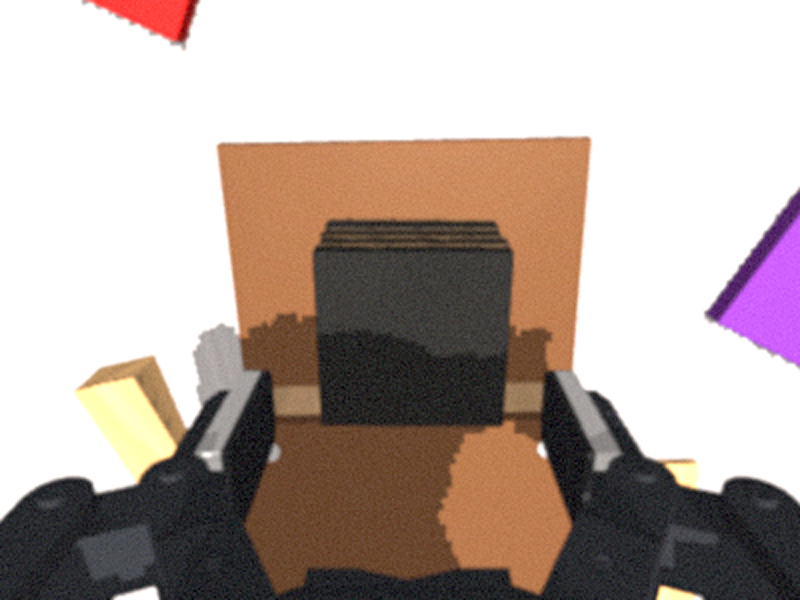

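Run:
```python
from h import *
d=ld('w2');g=lambda p,z:pix2w(d,(np.array(p)+.5)/2.+[120-.5,60-.5],z)
S=g([[315,249],[512,247],[503,425],[321,425]],46);print(S.round(1).tolist(),S.mean(0))
print(np.round([np.degrees(np.arctan2(*(b-a)[:2][::-1])) for a,b in((S[0],S[1]),(S[3],S[2]),(S[0],S[3]),(S[1],S[2]))],1))
T=[[272,373],[545,373]]
for z in range(66,86,2):
    q=g(T,z);print(z,np.linalg.norm(q[0]-q[1]).round(1),q.mean(0).round(1))
```

```text
[[552.4, -80.7, 46.0], [495.0, -74.2, 46.0], [501.9, -14.2, 46.0], [560.8, -21.5, 46.0]] [527.50964521 -47.63379074  46.        ]
[173.5 173.   81.9  83.4]
66 75.5 [528.8 -47.7  66. ]
68 74.5 [528.7 -48.8  68. ]
70 73.4 [528.6 -49.8  70. ]
72 72.4 [528.4 -50.9  72. ]
74 71.3 [528.3 -52.   74. ]
76 70.3 [528.1 -53.1  76. ]
78 69.2 [528.  -54.2  78. ]
80 68.2 [527.9 -55.3  80. ]
82 67.1 [527.7 -56.4  82. ]
84 66.0 [527.6 -57.4  84. ]
```

I'll push with both fingers set about 30 mm apart against the trailing edge, since that needs no lift. I'm moving in behind the stack now.

Call:
{"name": "servo_tool", "arguments": {
  "rows": [
    [0.35, 2.5, 0.1, 0, 0, 0, 0],
    [0.35, 2.4, 0, 0, 0, 0, 0],
    [0.35, 0, 0, 0, 0, 0, 0],
    [0.35, 0, 0, 0, 0, 0, 0],
    [0.35, 0, 0, 1.5, 0, 0, 0],
    [0.35, 0, 0, 1.4, 0, 0, 0],
    [0.35, 0, 0, 0, 0, 0, 0],
    [0.35, 0, 0, 0, 0, 0, 0]
  ]
}}

```text
clock: 4.45
position: [521.7, -93.9, 49.0]
ee_rot: [-0.662, 0.749, -0.0, 0.0]
contact_force: [0.2, -0.9, -0.2]
gripper_width: 29.6
```

Run:
```python
from h import *
d=snap('wrist','w3'); P=[read_state() for _ in range(1)];s=P[0];print(s['position'],s['ee_rot'],s['contact_force'],s['gripper_width'])
im=d['image'][150:390,190:450,::-1];im=np.clip(im.astype(float)*1.8,0,255).astype(np.uint8)
cv2.imwrite('pics/w3b.png',cv2.resize(im,None,fx=2.4,fy=2.4,interpolation=cv2.INTER_CUBIC))
d=snap('side','s3')
im=d['image'][170:250,280:380,::-1];im=np.clip(im.astype(float)*1.5,0,255).astype(np.uint8)
a=cv2.imread('pics/w3b.png');b=cv2.resize(im,None,fx=5,fy=5,interpolation=cv2.INTER_CUBIC)
cv2.imwrite('pics/s3b.png',b)
```

```text
[521.95514772 -93.96908154  49.26418921] [-6.62002331e-01  7.49501240e-01 -6.02666642e-04  6.64072749e-04] [0.82823032 0.60081229 0.51851439] 29.9179769814846
```

View pics/w3b.png

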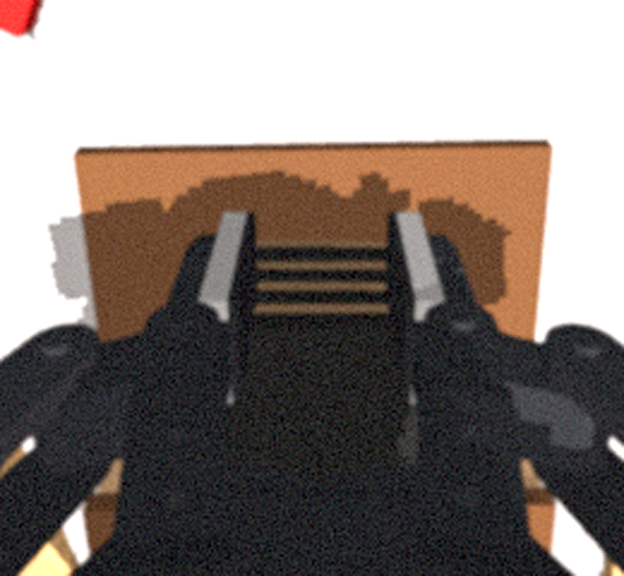

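Call:
{"name": "servo_tool", "arguments": {
  "rows": [
    [0.35, -0.2, 0, 0, 0, 0, 0],
    [0.35, -0.2, 0, 0, 0, 0, 0],
    [0.35, -0.2, 0, 0, 0, 0, 0],
    [0.35, -0.2, 0, 0, 0, 0, 0],
    [0.35, -0.2, 0, 0, 0, 0, 0],
    [0.35, -0.3, 0, 0, 0, 0, 0],
    [0.35, -0.3, 0, 0, 0, 0, 0],
    [0.35, -0.3, 0, 0, 0, 0, 0],
    [0.35, -0.3, 0, 0, 0, 0, 0],
    [0.35, -0.3, 0, 0, 0, 0, 0],
    [0.35, -0.3, 0, 0, 0, 0, 0],
    [0.35, -0.2, 0, 0, 0, 0, 0]
  ]
}}

```text
clock: 5.75
position: [524.9, -64.5, 48.3]
ee_rot: [-0.662, 0.75, 0.0, -0.0]
contact_force: [-0.1, -0.8, 0.5]
gripper_width: 29.8
```

Run:
```python
from h import *
s=read_state();print(s['position'],s['contact_force'])
a=snap('side','s4')['image'];im=a[160:280,250:390,::-1];im=np.clip(im.astype(float)*1.4,0,255).astype(np.uint8)
cv2.imwrite('pics/s4b.png',cv2.resize(im,None,fx=5,fy=5,interpolation=cv2.INTER_CUBIC))
```

```text
[524.86744761 -64.45525328  48.29739549] [-0.11052134 -0.82490849  0.47852916]
```

View pics/s4b.png

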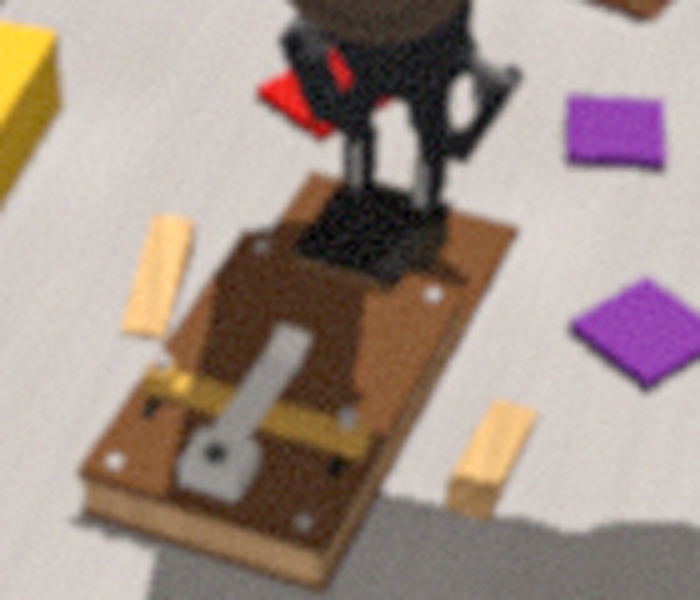

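The side view shows the top face at crop (375,235) sliding over the bed edge ahead of the fingers, with the stack still upright. I'll keep pushing, raise the tips slightly, and then rotate to the jig's heading.

Call:
{"name": "servo_tool", "arguments": {
  "rows": [
    [0.35, -0.3, 0, -0.05, 0, 0, 0],
    [0.35, -0.4, 0, 0, 0, 0, 0],
    [0.35, -0.4, 0, 0, 0, 0, 0],
    [0.35, -0.4, 0, 0, 0, 0, 0],
    [0.35, -0.4, 0, 0, 0, 0, 0],
    [0.35, -0.4, 0, 0, 0, 0, 0],
    [0.35, -0.4, 0, 0, 0, 0, 0],
    [0.35, -0.4, 0, 0, 0, 0, 0],
    [0.35, -0.4, 0, 0, 0, 0, 0],
    [0.35, -0.4, 0, 0, 0, 0, 0],
    [0.35, -0.4, 0, 0, 0, 0, 0],
    [0.35, -0.4, 0, 0, 0, 0, 0]
  ]
}}

```text
clock: 7.0
position: [530.7, -17.8, 48.8]
ee_rot: [-0.662, 0.75, 0.0, -0.0]
contact_force: [0.5, -0.3, -0.2]
gripper_width: 29.8
```

Run:
```python
from h import *
s=read_state();p=s['position'];print(p,s['contact_force'])
h=np.radians(84.1);q=p[:2]-[538.3,39.1];print('jig',q@[np.sin(h),-np.cos(h)],q@[np.cos(h),np.sin(h)])
a=snap('wrist','w5')
a=snap('side','s5')['image'];im=a[160:280,250:390,::-1];im=np.clip(im.astype(float)*1.4,0,255).astype(np.uint8)
cv2.imwrite('pics/s5b.png',cv2.resize(im,None,fx=5,fy=5,interpolation=cv2.INTER_CUBIC))
```

```text
[530.69937113 -17.78959922  48.7968082 ] [ 0.5046871  -0.31479065 -0.22486321]
jig -1.7125407327111946 -57.36953253073161
```

View pics/s5b.png

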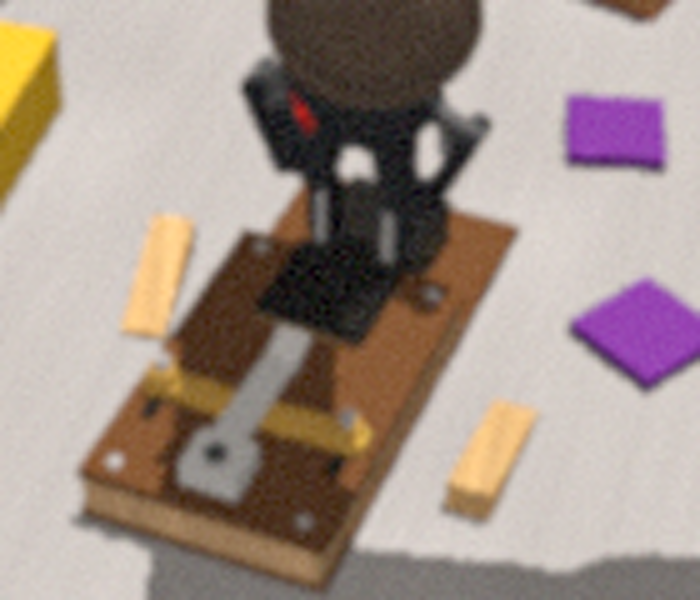

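Call:
{"name": "servo_tool", "arguments": {
  "rows": [
    [0.35, -0.3, 0, 0, 0, 0, -0.6],
    [0.35, -0.3, 0, 0, 0, 0, -0.6],
    [0.35, -0.4, -0.05, 0, 0, 0, 0],
    [0.35, -0.4, -0.05, 0, 0, 0, 0],
    [0.35, -0.4, 0, 0, 0, 0, 0],
    [0.35, -0.4, 0, 0.05, 0, 0, 0],
    [0.35, -0.4, 0, 0.05, 0, 0, 0],
    [0.35, -0.3, 0, 0.05, 0, 0, 0],
    [0.35, -0.3, 0, 0, 0, 0, 0],
    [0.35, -0.3, 0, 0, 0, 0, 0],
    [0.35, -0.3, 0, 0, 0, 0, 0],
    [0.35, -0.3, 0, 0, 0, 0, 0]
  ]
}}

```text
clock: 8.3
position: [534.9, 20.9, 47.4]
ee_rot: [-0.669, 0.743, 0.0, -0.002]
contact_force: [-0.2, -7.1, 2.4]
gripper_width: 30.0
```

Call:
{"name": "servo_tool", "arguments": {
  "rows": [
    [0.35, -0.2, 0, 0, 0, 0, 0],
    [0.35, -0.2, 0, 0, 0, 0, 0],
    [0.35, -0.2, 0, 0, 0, 0, 0]
  ]
}}

```text
clock: 8.6
position: [535.6, 27.0, 47.4]
ee_rot: [-0.669, 0.743, 0.0, -0.002]
contact_force: [-0.4, -8.0, 2.8]
gripper_width: 30.0
```

Run:
```python
from h import *
s=read_state();p=s['position'];print(p,s['contact_force'],s['ee_rot'])
h=np.radians(84.1);q=p[:2]-[538.3,39.1];print('jig',q@[np.sin(h),-np.cos(h)],q@[np.cos(h),np.sin(h)])
a=snap('top','t6')['image'];b=snap('side','s6')['image']
A=cv2.resize(a[165:250,245:370,::-1],None,fx=6,fy=6,interpolation=cv2.INTER_CUBIC)
B=cv2.resize(np.clip(b[195:275,250:375,::-1]*1.4,0,255).astype(np.uint8),None,fx=6,fy=6,interpolation=cv2.INTER_CUBIC)
im=np.vstack([A,B]);cv2.imwrite('pics/c6.png',cv2.resize(im,None,fx=.6,fy=.6,interpolation=cv2.INTER_AREA));
cv2.imwrite('pics/c6.png',B)
```

```text
[535.61309516  27.02520196  47.3648534 ] [-0.42893347 -8.01581711  2.79468786] [-6.69266613e-01  7.43020230e-01  1.14610191e-04 -1.76788206e-03]
jig -1.4314726866168428 -12.28702939431848
```

View pics/c6.png

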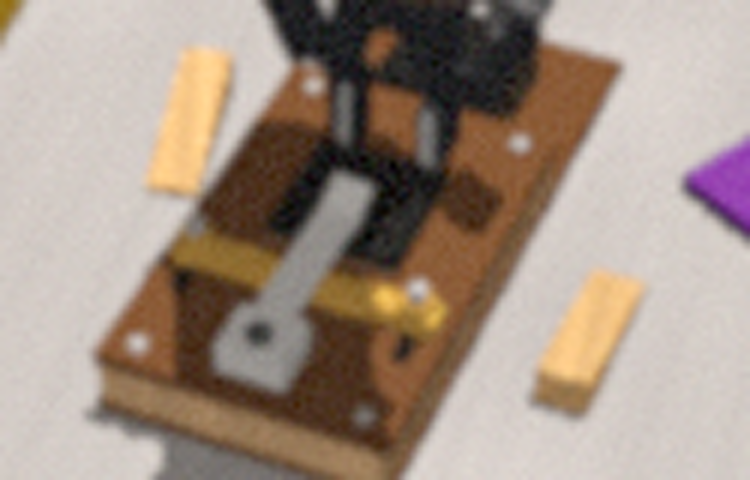

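Run:
```python
from h import *
h=np.radians(84.1);R=np.array([[np.sin(h),-np.cos(h)],[np.cos(h),np.sin(h)]])
d=ld('s6')
for p,z in(((273,224),44),((400,262),44),((443,190),44),((180,235),44),((442,325),44),((350,180),51)):
    w=pix2w(d,(np.array(p)+.5)/6-.5+[250,195],z)[0];print(p,w.round(1),(R@(w[:2]-[538.3,39.1])).round(1))
```

```text
(273, 224) [568.9  92.8  44. ] [24.9 56.6]
(400, 262) [511.5  98.9  44. ] [-32.8  56.7]
(443, 190) [506.2  51.5  44. ] [-33.2   9.1]
(180, 235) [604.  110.5  44. ] [58.  77.8]
(442, 325) [485.1 128.6  44. ] [-62.1  83.5]
(350, 180) [543.8  64.5  51. ] [ 2.9 25.8]
```

Call:
{"name": "servo_tool", "arguments": {
  "rows": [
    [0.35, -0.2, -0.04, 0, 0, 0, 0],
    [0.35, -0.2, -0.04, 0, 0, 0, 0],
    [0.35, -0.2, -0.04, 0, 0, 0, 0],
    [0.35, -0.2, -0.04, 0, 0, 0, 0],
    [0.35, -0.2, -0.02, 0, 0, 0, 0],
    [0.35, -0.1, -0.02, 0, 0, 0, 0],
    [0.35, 0, 0, 0, 0, 0, 0]
  ]
}}

```text
clock: 9.4
position: [538.1, 37.6, 47.3]
ee_rot: [-0.669, 0.743, 0.0, -0.002]
contact_force: [-2.6, -7.7, 4.4]
gripper_width: 30.0
```

Call:
{"name": "servo_tool", "arguments": {
  "rows": [
    [0.35, -0.1, 0, 0, 0, 0, 0],
    [0.35, -0.05, 0, 0, 0, 0, 0]
  ]
}}

```text
clock: 9.6
position: [538.4, 38.9, 47.3]
ee_rot: [-0.669, 0.743, 0.0, -0.002]
contact_force: [-1.3, -7.8, 3.4]
gripper_width: 30.2
```

Call:
{"name": "servo_tool", "arguments": {
  "rows": [
    [0.35, -0.05, 0, 0, 0, 0, 0],
    [0.35, -0.05, 0, 0, 0, 0, 0]
  ]
}}

```text
clock: 9.8
position: [538.5, 40.0, 47.3]
ee_rot: [-0.669, 0.743, 0.0, -0.002]
contact_force: [-1.4, -7.5, 4.5]
gripper_width: 30.0
```

Call:
{"name": "servo_tool", "arguments": {
  "rows": [
    [0.35, -0.05, 0, 0, 0, 0, 0],
    [0.35, -0.05, 0, 0, 0, 0, 0]
  ]
}}

```text
clock: 10.0
position: [538.7, 41.0, 47.3]
ee_rot: [-0.669, 0.743, 0.0, -0.002]
contact_force: [-1.7, -7.7, 3.9]
gripper_width: 29.7
```

Call:
{"name": "servo_tool", "arguments": {
  "rows": [
    [0.35, -0.05, 0, 0, 0, 0, 0],
    [0.35, -0.05, 0, 0, 0, 0, 0]
  ]
}}

```text
clock: 10.2
position: [538.8, 42.0, 47.3]
ee_rot: [-0.669, 0.743, 0.0, -0.002]
contact_force: [-0.8, -6.6, 3.1]
gripper_width: 29.4
```

Call:
{"name": "servo_tool", "arguments": {
  "rows": [
    [0.35, -0.04, 0, 0, 0, 0, 0]
  ]
}}

```text
clock: 10.3
position: [538.9, 42.4, 47.3]
ee_rot: [-0.669, 0.743, 0.0, -0.002]
contact_force: [-1.3, -7.4, 4.3]
gripper_width: 29.6
```

Call:
{"name": "servo_tool", "arguments": {
  "rows": [
    [0.35, -0.05, 0, 0, 0, 0, 0],
    [0.35, -0.03, 0, 0, 0, 0, 0]
  ]
}}

```text
clock: 10.5
position: [538.9, 42.8, 47.3]
ee_rot: [-0.669, 0.743, 0.0, -0.003]
contact_force: [-0.2, -8.8, 2.9]
gripper_width: 29.6
```

Call:
{"name": "servo_tool", "arguments": {
  "rows": [
    [0.35, -0.03, 0, 0, 0, 0, 0],
    [0.35, -0.03, 0, 0, 0, 0, 0]
  ]
}}

```text
clock: 10.7
position: [538.9, 42.8, 47.3]
ee_rot: [-0.669, 0.743, 0.0, -0.003]
contact_force: [-0.0, -12.6, 3.1]
gripper_width: 29.8
```

Call:
{"name": "servo_tool", "arguments": {
  "rows": [
    [0.35, -0.03, 0, 0, 0, 0, 0],
    [0.35, -0.03, 0, 0, 0, 0, 0]
  ]
}}

```text
clock: 10.9
position: [538.8, 42.9, 47.3]
ee_rot: [-0.669, 0.743, -0.0, -0.003]
contact_force: [1.5, -13.8, 3.8]
gripper_width: 29.8
```

Contact with the bar: the TCP has stopped and the force rose from 7.5 to 13.8 N. I'll hold here for over a second.

Call:
{"name": "servo_tool", "arguments": {
  "rows": [
    [0.35, -0.01, 0, 0, 0, 0, 0],
    [0.35, 0, 0, 0, 0, 0, 0],
    [0.35, 0, 0, 0, 0, 0, 0],
    [0.35, 0, 0, 0, 0, 0, 0],
    [0.35, 0, 0, 0, 0, 0, 0],
    [0.35, 0, 0, 0, 0, 0, 0],
    [0.35, 0, 0, 0, 0, 0, 0],
    [0.35, 0, 0, 0, 0, 0, 0],
    [0.35, 0, 0, 0, 0, 0, 0],
    [0.35, 0, 0, 0, 0, 0, 0],
    [0.35, 0, 0, 0, 0, 0, 0],
    [0.35, 0, 0, 0, 0, 0, 0]
  ]
}}

```text
clock: 12.1
position: [538.9, 42.9, 47.3]
ee_rot: [-0.669, 0.743, -0.0, -0.003]
contact_force: [-0.2, -14.6, 3.5]
gripper_width: 29.9
```

Call:
{"name": "servo_tool", "arguments": {
  "rows": [
    [0.35, 0, 0, 0, 0, 0, 0],
    [0.35, 0, 0, 0, 0, 0, 0],
    [0.35, 0, 0, 0, 0, 0, 0]
  ]
}}

```text
clock: 12.4
position: [538.9, 42.9, 47.3]
ee_rot: [-0.669, 0.743, -0.0, -0.003]
contact_force: [0.1, -14.0, 3.4]
gripper_width: 29.8
```

Run:
```python
from h import *
s=read_state();p=s['position'];print(p,s['contact_force'],s['ee_rot'],s['wrist_torque'])
b=snap('side','s7')['image']
B=cv2.resize(np.clip(b[190:275,250:375,::-1]*1.6,0,255).astype(np.uint8),None,fx=6,fy=6,interpolation=cv2.INTER_CUBIC)
cv2.imwrite('pics/c7.png',B)
```

```text
[538.85561532  42.88160353  47.32235657] [  0.06736452 -14.02034957   3.44418658] [-6.69122425e-01  7.43144803e-01 -6.74346331e-05 -3.31308646e-03] [-3.88159082 -0.04337478 -0.03929068]
```

View pics/c7.png

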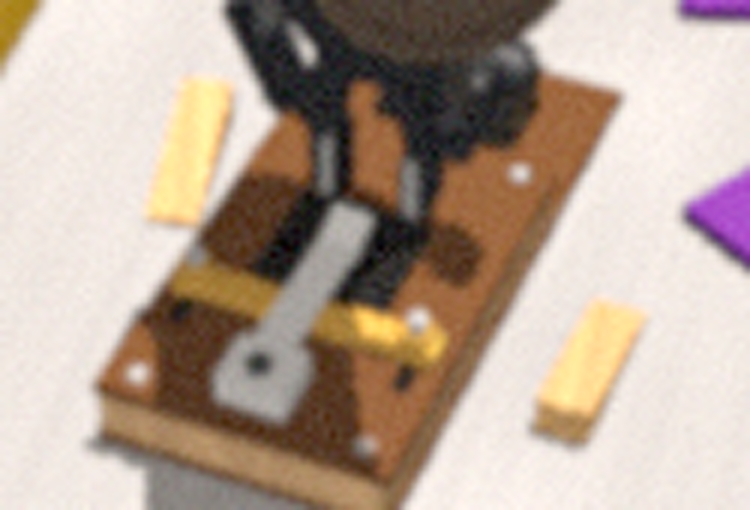

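The face's front edge looks flush along the bar, running from (260,278) to (385,303). I'll back off, then check with one composite view (wrist and top).

Call:
{"name": "servo_tool", "arguments": {
  "rows": [
    [0.35, 0.3, 0, 0, 0, 0, 0],
    [0.35, 0.7, 0, 0, 0, 0, 0],
    [0.35, 1, 0, 0, 0, 0, 0],
    [0.35, 0, 0, -2, 0, 0, 0],
    [0.35, 0, 0, -4, 0, 0, 0],
    [0.35, 0, 0, -4, 0, 0, 0],
    [0.5, 3, 0, -3, 0, 0, 0],
    [0.8, 4, 0, -2, 0, 0, 0],
    [1, 3, 0, 0, 0, 0, 0],
    [1, 0, 0, 0, 0, 0, 0],
    [1, 0, 0, 0, 0, 0, 0]
  ]
}}

```text
clock: 13.55
position: [527.8, -73.7, 197.2]
ee_rot: [-0.669, 0.743, 0.0, 0.0]
contact_force: [-0.1, 0.9, -0.1]
gripper_width: 85.4
```

Run:
```python
from h import *
s=read_state();print(s['position'],s['contact_force']);snap('wrist','w8')
```

```text
[527.76034911 -73.72615179 197.23544383] [-0.08537599  0.88272602 -0.0610501 ]
```

Call:
{"name": "servo_tool", "arguments": {
  "rows": [
    [1, 4, 0, -2, 0, 0, 0],
    [1, 4.5, 0, 0, 0, 0, 0],
    [1, 4.5, 0, 0, 0, 0, 0],
    [1, 4.5, 0, 0, 0, 0, 0],
    [1, 4.5, 0, 0, 0, 0, 0],
    [1, 0, 0, 0, 0, 0, 0]
  ]
}}

```text
clock: 14.2
position: [504.8, -295.1, 216.2]
ee_rot: [-0.668, 0.744, 0.0, -0.001]
contact_force: [-0.7, 0.3, -0.3]
gripper_width: 84.9
```

Run:
```python
from h import *
print(read_state()['position']);snap('top','t8');snap('side','s8')
g=lambda f,y0,y1,x0,x1,k,b:cv2.resize(np.clip(ld(f)['image'][y0:y1,x0:x1,::-1]*b,0,255).astype(np.uint8),None,fx=k,fy=k,interpolation=cv2.INTER_CUBIC)
C=np.zeros((600,800,3),np.uint8)
a=g('w8',80,350,250,400,2.2,1.6);b=g('t8',170,245,245,365,3.9,1.3);c=g('s8',185,275,255,365,2.9,1.4)
print(a.shape,b.shape,c.shape)
C[:a.shape[0],:a.shape[1]]=a;C[:b.shape[0],331:331+b.shape[1]]=b;C[300:300+c.shape[0],331:331+c.shape[1]]=c
cv2.imwrite('pics/c8.png',C)
```

```text
[ 504.84815168 -295.14821118  216.18999532]
(594, 330, 3) (292, 468, 3) (261, 319, 3)
```

View pics/c8.png

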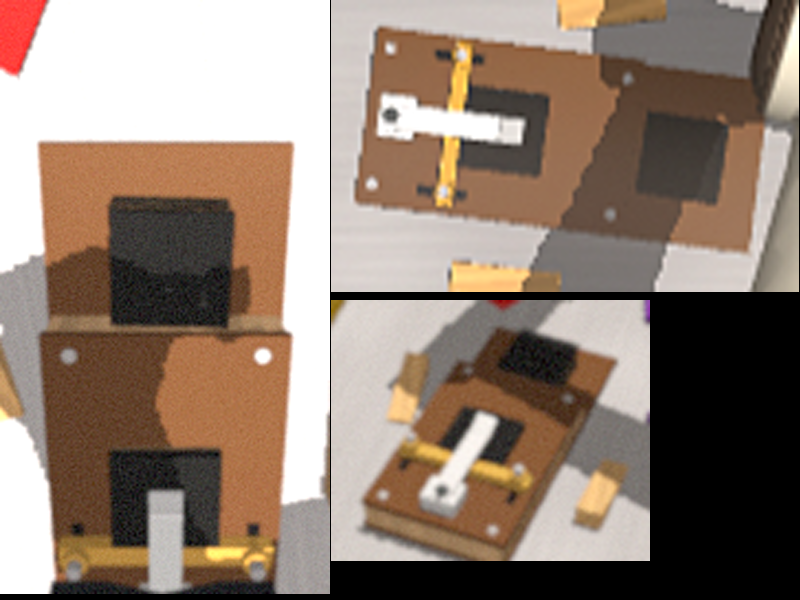

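Composite: the face spans x=110–221 (middle 165.5), the clip 148–184 (middle 166), and the front edge meets the bar at y≈545. Next I'll check the stack's position numerically and measure the gap and flushness.

Run:
```python
from h import *
h=np.radians(84.1);R=np.array([[np.sin(h),-np.cos(h)],[np.cos(h),np.sin(h)]])
d=ld('w8');g=lambda p,z:pix2w(d,(np.array(p)+.5)/2.2-.5+[250,80],z)
S=g([[110,208],[233,211],[229,328],[111,325]],36);print('stack',S.mean(0).round(1),S.round(1).tolist())
F=g([[110,450],[221,450],[219,546],[112,546]],44);print('face jig',((F[:,:2]-[538.3,39.1])@R.T).round(1).tolist(), 'bar front', 74.5)
# gap profile: dark->brass row along columns either side of clip, wrist image
im=d['image'].astype(int);
for c in list(range(302,316,2))+list(range(336,350,2)):
    r=im[300:345,c]; print(c,[int(x) for x in np.where((r[:,0]-r[:,2])>60)[0][:1]+300],end=' ')
t=ld('t8');g2=lambda p,z:pix2w(t,(np.array(p)+.5)/3.9-.5+[245,170],z)
S2=g2([[645-331,112],[728-331,122],[719-331,203],[638-331,191]],36);print('\nstack top',S2.mean(0).round(1))
d0=pix2w(ld('w1'),(np.array([[199,190],[496,205],[485,491],[201,484]]))/5.+[254.6,94.6],46).mean(0);print('before',d0.round(1))
```

```text
stack [527.2 -47.3  36. ] [[552.6, -81.2, 36.0], [494.9, -73.6, 36.0], [501.2, -13.2, 36.0], [560.1, -21.1, 36.0]]
face jig [[29.7, 10.4], [-28.5, 10.5], [-28.9, 72.9], [30.3, 72.7]] bar front 74.5
302 [330] 304 [329] 306 [329] 308 [330] 310 [330] 312 [330] 314 [329] 336 [330] 338 [329] 340 [330] 342 [329] 344 [329] 346 [329] 348 [329] 
stack top [527.2 -48.1  36. ]
before [527.3 -46.7  46. ]
```

```bash
python3 -c "
from bench import *
job_done(); print(read_state()['clock'])"
```

```text
the job is handed in; nothing more can be done
the job is handed in; nothing more can be done
```

The top face is home under the clip against the brass bar. I handed the job in at about 14.3 s with the arm clear of everything. I used two fingertips on the trailing edge to push it off the stack, along the bed and in under the clip, so it was never gripped or lifted. I then held it against the bar for about 1.5 s.

- **Force:** it took about 14 N in total, of which about 7.5 N was clip drag. That leaves roughly 6–7 N on the bar, under the 18 N limit.
- **Centring:** the wrist view puts the face within about 1 mm of the clip's centre line. The coarser side view had suggested it was 2–3 mm off; I trusted the closer wrist view.
- **Flush:** the front edge meets the bar at the same pixel row on both sides of the clip, and no gap is visible. My measured position put the edge 1.7 mm short of the bar, which is within calibration error. The force rise and the tool stopping dead both show contact.
- **Lower faces:** the stack centre measured (527.2, -47.3) mm in the wrist view, against (527.3, -46.7) before. That is no movement within measuring error; the top view read -48.1 in y, also within the 2 mm calibration.
- **Everything else:** the wedges looked unmoved in the final view. I never went near the other items, but did not measure them again.

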